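Shim the tilt platform off its rest pads and hold the wedge

ROBOT

A 7-joint arm with a two-finger parallel gripper is mounted at the origin on a cart in front of the work surface, level with it; the furniture and walls round the work are solid. World frame = base frame: x ahead of the robot, y to its left, z up, the work surface at z = 0. Lengths are in m, angles in rad, forces in N, time in s.
With the tool pointing down it reaches from about 0.4 to 0.85 m from the base axis. Payload 4.5 kg.
Tool frame: the origin (TCP) lies where the fingers leave the gripper's body, on its centre line; the fingertips stand 64 mm ahead of it and the grasp point (between the pads) lies 45 mm ahead of it (bot.tip_extent is the z of the fingertips in the tool frame, in m); z points along the fingers, y is the line along which they close (so a half turn about z gives the same grasp; the last joint's range is limited). The gripper opens to 88 mm and grips with 3 to 60 N. Pads are 18 mm wide; open, the fingers measure 123 mm over their backs; the gripper's body (75 mm by 187 mm) begins 45 mm behind the grasp point.
Start: joints at [1.254, 0.689, -0.195, 1.565, 0.157, 0.902, -0.215], TCP at [0.215, -0.587, 0.303] pointing down, gripper open.
Joint ranges: [-3.01, 3.01], [-0.46, 2.08], [-1.47, 1.51], [0.13, 2.56], [-1, 4.14], [0.04, 2.09], [-2.66, 2.66]. Speed limits (rad/s): [2.57, 2.57, 3.14, 3.14, 3.14, 3.14, 3.14].

INTERFACE

Orientations are given as a unit quaternion [w, x, y, z].
In Python, from station import bot, cams, ticket gives the robot as it stands.
- The arm moves only by the tool jog_arm, never from a script. Its argument "plan" is a list that holds one entry, the list of rows, each a list of 7 numbers: the shift along the world's x, y, z in cm, then the turn, a rotation vector about the world's x, y, z in degrees, then the opening, from -1 (shut) to 1 (fully open). In form: [[[tx, ty, tz, ax, ay, az, jaw], ...]]. A call has 1 to 12 rows; each row shifts and turns the commanded pose from where the row before left it; what a row does not reach is not made up. A row lasts 1/12 s, in which the tool goes at most 41.7 mm and 7.16 degrees, less where a joint would pass 70% of its speed; a pose out of reach is approached as far as the arm can. A call with a gripper value outside its range is refused whole. The fingers move at their own pace and stop on an object; the grip force is fixed at half the most. Time passes only in rows, so rows that do not move let the fingers close. It gives the time, the measured TCP pose, the force, the opening and the grip force at its end, in the units of the state.
- bot.get_obs(): the state, without advancing time (a new reading comes with each control period).
- cams.snapshot(name): name is "side" or "top"; returns a dict with "image" (420x560x3 uint8, red, green, blue), "range_z" (420x560 float32, m along the optical axis (not along the pixel's ray), 0 where there is no reading), "fx", "fy", "cx", "cy" (pixels), "R" (3x3) and "t" (3): a world point X has camera coordinates R X + t. Camera axes: x right, y down, z forward; pixel columns grow to the right and rows downward; lengths in m; the calibration is good to about 2 mm. A picture is of the moment at which its call begins.
- ticket.close_job(): hands the job in; it is judged then, once.
The state is a dict: "t": time; "joints": joint angles; "joint_velocities": joint speeds; "tau": joint torques, N m; "tcp_pos": TCP position; "eef_rot": TCP orientation; "ft_force": force on the tool from outside, world axes, zero at the start; "moment": the same for the moment, N m; "opening": opening from 0.0 (shut) to 1.0 (fully open); "grip_force": force on a finger pad.
Only numpy, scipy, OpenCV 4.12 (cv2) and the standard library are available. Lean on these libraries where they do the work, as an engineer would, in place of code of your own. Each camera call takes 0.05 s, during which the arm holds its last target. There are 200 camera calls.

TASK

The front of the hinged tilt platform (the low plate that carries a mirror mount) has sunk onto its rest pads. Take the long slim steel wedge by its grip block, lay it flat on the table and push it thin end first, straight in and about midway, under the bar at the platform's front edge, until the bar has just lifted, by about 4 mm, and no more than 6; finish while still gripping the wedge there, so that the wedge alone carries the front. Leave the short steep wedge and the other things where they are, and do not lift or press the platform with the gripper.

Things in the scene. Friction and masses are not known exactly. Their poses are not given: they have to be found in the camera images.
- long_wedge_grip (a point): Centre of the long wedge's grip block, half-way up (16 mm over the flat underside). Steel, 24 mm wide, 0.22 kg. Block 30 (along) x 24 (across) x 32 mm high; grip across the 24 mm. The taper runs out along +x: its upper face falls 1 in 5, from 19 mm high at 15 mm from this point to 3 mm at the thin end, 95 mm from this point. y across, z up.
- long_wedge: The long slim wedge itself (110 mm long over all, taper 80 mm); origin on its underside below the grip block's centre, axes as for its grip point.
- short_wedge_grip (a point): Centre of the grip block of the other, short and steep wedge (steel, same grip block, but only 65 mm long over all: its taper is 35 mm long and falls from 26 to 3 mm). Not to be used.
- short_wedge: The short steep wedge; origin on its underside below its grip block's centre.
- lift_bar (a point): Middle of the underside of the lift bar: level steel rod, 8 mm thick, 72 mm long, on the platform's front edge. At rest 9 mm above the table; 76 mm clear between the rest pads. +x points in under the platform, y along the bar, z up. The long wedge meets the bar when its grip point is 65 mm in front of it; each 5 mm further lifts it 1 mm (45 mm: 4 mm lift).
- platform: Hinged aluminium plate, 152 x 100 x 10 mm, top 23 mm above the table at rest, about 0.65 kg with the mirror mount (39 x 45 x 48 mm) fixed on it 85 to 125 mm behind the bar. Turns freely on a level pin at its back (150 mm behind the bar, 18 mm up) and drops back by its weight. Origin on the table below the bar's middle at rest; x points from bar to pin.
- platform_base: The platform's dark base, fixed to the table: two side rails, a rest pad at the front end of each and a crossbar at the back. Origin on the table straight below the lift bar's middle; x points straight in under the platform, y along the bar, z up.
- lens_box: Bystander: round pale lens box, 44 mm across, 18 mm high; origin at its underside. Leave it alone.
- brick_orange: Bystander: small orange toy brick, 16 x 32 x 11 mm; origin at its underside. Leave it alone.
- battery: Bystander: nine-volt battery standing upright, 17 x 26 x 49 mm; origin at its underside. Leave it alone.
- brick_red: Bystander: small red toy brick, 16 x 32 x 11 mm; origin at its underside. Leave it alone.
- screw_tin: Bystander: flat round metal tin, 62 mm across, 24 mm high; origin at its underside. Leave it alone.
Mind the look-alikes: they are no part of the job. Leave any green look-alike of the long_wedge alone.

How it is judged:
By the outcome, as a careful person would: the job done as asked, in the order asked, and still so for the second after the job is handed in, while the arm keeps its last pose, push and grip.
It also fails if it takes over 45 s, if anything falls off the work surface, if the arm or the gripper's body presses on something with over 40 N, if the wrist force passes 120 N, or if a joint passes its speed limit or range.

## Working session

There is one attempt and no reset: what is moved stays moved. The work goes in short steps, Python scripts to look and compute and a tool call to move; the robot and the scene stay as the last step left them, time stands still between calls to the robot, and variables do not carry over. Pictures are saved under pics/ and viewed, at most 10 in all, crops included, and the job is handed in when it is done.

Besides the shell and the picture viewer there is one more tool, called after ">>>" as name(argument=value, ...) on one line, values as JSON. jog_arm: Moves the arm, as the interface text tells. Its arguments: {"type":"object","properties":{"plan":{"type":"array","items":{"type":"array","items":{"type":"array","items":{"type":"number"}}}}},"required":["plan"]}

```bash
mkdir -p pics
cat > h.py <<'E'
import numpy as np, cv2
from station import bot, cams, ticket
def snap(n,f=None):
    s=cams.snapshot(n)
    if f: cv2.imwrite(f'pics/{f}.png',s['image'][:,:,::-1])
    return s
def cloud(s):
    z=s['range_z']; v,u=np.mgrid[:z.shape[0],:z.shape[1]]
    P=np.stack([(u-s['cx'])/s['fx']*z,(v-s['cy'])/s['fy']*z,z],-1)
    W=(P-s['t'])@np.array(s['R']); W[z==0]=np.nan
    return W
def ray(s,u,v,h):
    d=np.array(s['R']).T@np.array([(u-s['cx'])/s['fx'],(v-s['cy'])/s['fy'],1]); c=-np.array(s['R']).T@s['t']
    return c+d*(h-c[2])/d[2]
E
python3 - <<'E'
from h import *
a=snap('top','top0'); b=snap('side','side0')
for s in(a,b): print(np.round(-np.array(s['R']).T@s['t'],3), s['fx'], np.round(s['R'],2).tolist())
print(bot.get_obs())
E
```

```text
[0.416 0.306 1.142] 506.89349171965307 [[0.01, -1.0, 0.0], [-0.99, -0.01, -0.1], [0.1, -0.0, -1.0]]
[0.517 1.399 0.584] 466.71422561345867 [[-1.0, -0.02, 0.01], [-0.02, 0.44, -0.9], [0.02, -0.9, -0.44]]
{'t': 0.1, 'joints': array([ 1.25378902,  0.68990298, -0.19454537,  1.56625605,  0.1572926 ,
        0.90249829, -0.21509069]), 'joint_velocities': array([ 0.00104791, -0.00136037, -0.00109158, -0.00204304, -0.00043018,
        0.00050407, -0.00041376]), 'tau': array([-3.71249378e-03, -5.28507328e+01, -1.27194073e+00, -1.53838259e+01,
       -5.26720297e-02,  1.95285116e-03,  5.56601651e-05]), 'tcp_pos': array([ 0.2146021 , -0.5864989 ,  0.30198473]), 'eef_rot': array([-8.13353290e-04,  9.84646889e-01,  1.74556021e-01, -1.95320739e-04]), 'ft_force': array([-0.8682233 , -0.37317872,  0.30566784]), 'moment': array([ 0.0136138 , -0.02157866,  0.01739889]), 'grip_force': 0.0, 'opening': 0.9971972750056343}
```

View pics/top0.png

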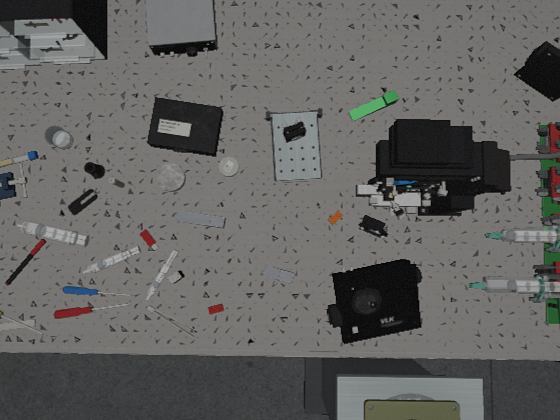

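View pics/side0.png

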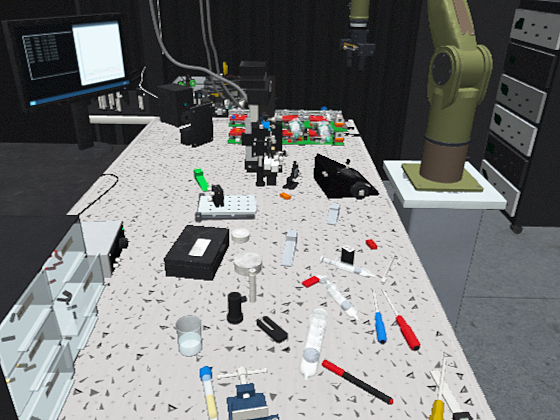

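The top view shows the platform at about (297,148), with its bar at row ~181 and its hinge at row ~115. The candidates are:
- Grey wedge at (200,219): ~48 px long, so it fits the long wedge (110 mm).
- Grey wedge at (278,272): ~28 px long, so it is the short one.
- Green look-alike at (373,105): leave it alone.

I'll confirm with an enlarged crop.

Run:
```python
from h import *
a=snap('top'); b=snap('side')
A=a['image'][:,:,::-1];B=b['image'][:,:,::-1]
c1=cv2.resize(A[95:295,165:335],None,fx=3,fy=3,interpolation=2)[:600]
c2=cv2.resize(B[180:290,190:350],None,fx=2.4,fy=2.4,interpolation=2)
im=np.zeros((600,800,3),np.uint8); im[:,:510]=c1; 
c2=cv2.resize(B[185:275,190:286],None,fx=3,fy=3,interpolation=2); im[:c2.shape[0],512:800]=c2
c3=cv2.resize(B[190:280,270:366],None,fx=3,fy=3,interpolation=2); im[300:300+c3.shape[0],512:800]=c3
cv2.imwrite('pics/crop.png',im)
W=cloud(a)
# steel wedge mask by height
for n,(u0,u1,v0,v1) in dict(long=(168,232,202,234),short=(258,302,260,288)).items():
    w=W[v0:v1,u0:u1].reshape(-1,3); k=w[:,2]>0.0045; uv=np.argwhere(W[v0:v1,u0:u1,2]>.0045)[:,::-1]+[u0,v0]
    print(n,k.sum(),cv2.minAreaRect((w[k][:,:2]*1000).astype(np.float32)), 'blk',cv2.minAreaRect((w[w[:,2]>.026][:,:2]*1000).astype(np.float32)), w[w[:,2]>.026].mean(0), np.percentile(w[:,2],[5,50,95,99]))
```

```text
long 566 ((492.6063537597656, 470.4455261230469), (69.71590423583984, 142.09376525878906), 0.8027233481407166) blk ((483.64385986328125, 427.4836730957031), (30.031578063964844, 24.014713287353516), 82.63961791992188) [0.48335185 0.42724042 0.03209742] [nan nan nan nan]
short 363 ((370.8115234375, 288.9752197265625), (59.4339599609375, 95.54025268554688), 1.2055162191390991) blk ((366.3588562011719, 275.8042907714844), (32.0533561706543, 23.64440155029297), 76.59729766845703) [0.36616991 0.27518062 0.03248296] [nan nan nan nan]
```

View pics/crop.png

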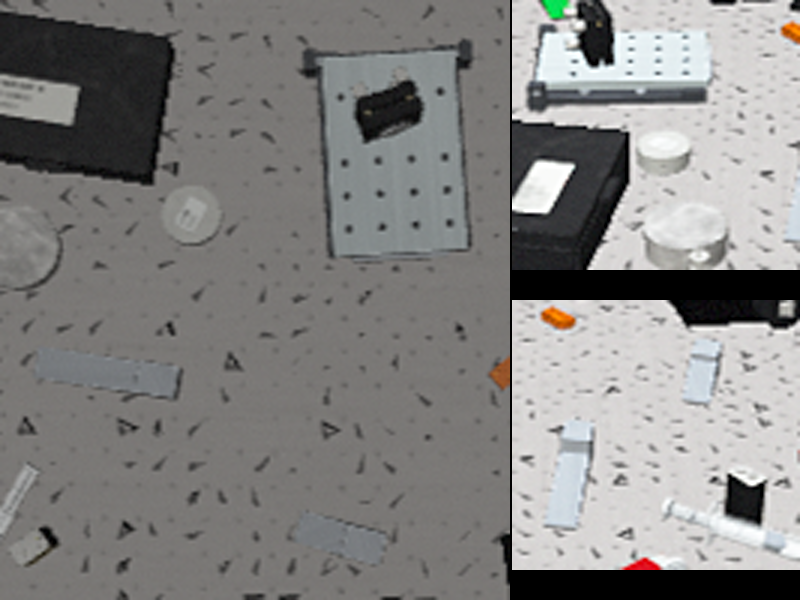

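The crop confirms it. The long wedge has its block at about (217,221) and its thin end at (178,216), and the short wedge has its block near (267,270). The platform front bar lies at about (298,181), facing the robot.

Run:
```python
from h import *
a=snap('top'); W=cloud(a)
# long wedge outline via depth, averaged points
def reg(u0,u1,v0,v1): return W[v0:v1,u0:u1].reshape(-1,3)
w=reg(172,230,206,232); w=w[np.isfinite(w[:,2])]
t=w[(w[:,2]>.007)]
bl=w[w[:,2]>.026]; bc=bl[:,:2].mean(0)
t=t[np.linalg.norm(t[:,:2]-bc,axis=1)<.1]
vx,vy,x0,y0=cv2.fitLine(t[:,:2].astype(np.float32),2,0,.01,.01).ravel()
print('wedge line ang',np.degrees(np.arctan2(vy,vx)),'pt',x0,y0,'ext',(t[:,:2]-bc)@[vx,vy]@np.eye(1)[0] if 0 else (np.min((t[:,:2]-bc)@[vx,vy]),np.max((t[:,:2]-bc)@[vx,vy])),'blk',bc, 'perp off',(bc-[x0,y0])@[-vy,vx])
g=cv2.minAreaRect((bl[:,:2]*1000).astype(np.float32)); print(g)
# platform plate
p=reg(262,332,105,190); p=p[np.isfinite(p[:,2])]
k=p[(p[:,2]>.0195)&(p[:,2]<.027)]
r=cv2.minAreaRect((k[:,:2]*1000).astype(np.float32)); print('plate',r); print(np.round(cv2.boxPoints(r)))
M=((W[...,2]>.0195)&(W[...,2]<.027)).astype(np.uint8); M[:, :262]=0;M[:,332:]=0;M[:105]=0;M[190:]=0
# row-wise left/right edges -> lines
L=[];R=[]
for v in range(128,178):
    u=np.flatnonzero(M[v]); L.append(W[v,u[0],:2]); R.append(W[v,u[-1],:2])
for n,e in(('L',L),('R',R)):
    l=cv2.fitLine(np.array(e,np.float32),cv2.DIST_HUBER,0,.001,.001).ravel(); print(n,l,np.degrees(np.arctan2(l[1],l[0])))
F=[]
for u in range(278,318):
    v=np.flatnonzero(M[:,u]); F.append(W[v[-1],u,:2])
l=cv2.fitLine(np.array(F,np.float32),cv2.DIST_HUBER,0,.001,.001).ravel(); print('front',l,np.degrees(np.arctan2(l[1],l[0])))
for v in range(174,187): print(v,np.round(W[v,298]*1000,1), np.round(W[v,284]*1000,1))
print('heights nearby', [(n,np.nanmax(reg(*q)[:,2])) for n,q in dict(box=(150,225,98,155),lens=(218,240,155,180),tin=(155,187,162,192),vlk=(330,420,260,340),dark=(360,390,215,238)).items()])
```

```text
wedge line ang 81.3309 pt 0.48786446 0.45876405 ext (np.float64(-0.014966291143329109), np.float64(0.09403095001082125)) blk [0.4832494 0.4273848] perp off -0.00016737437284873897
((483.4617919921875, 427.29571533203125), (29.406984329223633, 23.872188568115234), 82.27877044677734)
plate ((657.29150390625, 254.4968719482422), (160.9587860107422, 127.10218048095703), 5.313762664794922)
[[571. 310.]
 [583. 184.]
 [743. 199.]
 [732. 325.]]
L [0.99754095 0.07008562 0.6571142  0.30403277] 4.018905
R [0.9970646  0.07656504 0.6451908  0.20586741] 4.391151
front [ 0.07155088 -0.99743694  0.5812018   0.25322032] -85.89693
174 [592.1 250.8  21.1] [590.6 282.2  27.8]
175 [589.9 250.7  20.6] [589.  282.1  23.3]
176 [587.3 250.8  23. ] [586.3 282.1  26.5]
177 [585.1 250.8  22.9] [584.2 282.1  25.4]
178 [582.5 250.9  25.3] [582.3 282.   23.1]
179 [580.6 250.7  22.9] [579.9 282.   24.6]
180 [579.8 250.2  12.7] [578.5 281.8  18.6]
181 [577.  250.4  16.5] [575.9 281.8  20.6]
182 [577.3 249.5  -1.7] [574.7 281.7  13.6]
183 [574.1 249.8   4.7] [574.5 281.3  -1.4]
184 [572.1 249.6   2.5] [5.719e+02 2.813e+02 4.000e-01]
185 [569.9 249.6   2.2] [570.2 281.2  -3.8]
186 [568.1 249.4  -1.2] [567.7 281.2  -1.8]
heights nearby [('box', np.float64(0.05433195703059691)), ('lens', np.float64(0.024755363117583373)), ('tin', np.float64(0.029919243401698076)), ('vlk', np.float64(0.10158711725816937)), ('dark', np.float64(0.08696770901388727))]
```

Run:
```python
from h import *
S={n:snap(n) for n in('top','side')}
a=S['top']; im=cv2.cvtColor(a['image'],cv2.COLOR_RGB2GRAY)
for u in(288,298,308): print(u,im[174:190,u])
for v in(179,180,181,182,183,184): print(v,[np.round(ray(a,298,v-.5,h)[:2],4) for h in(.023,.017,.013)])
P=np.concatenate([cloud(s).reshape(-1,3) for s in S.values()]); P=P[np.isfinite(P[:,0])&(P[:,2]<.6)]
xe=np.arange(.2,.95,.1); ye=np.arange(-.7,.7,.1)
for x in xe: print(round(x,1),[round(float(np.percentile(q,99.5)),2) if len(q)>5 else None for y in ye for q in [P[(P[:,0]>x)&(P[:,0]<x+.1)&(P[:,1]>y)&(P[:,1]<y+.1),2]]])
```

```text
288 [138 136 139 137 141 145  95 116  87 121 124 121 120 122 121 121]
298 [141 141 140 141 137  94 122 101 120 120 103 107 121 124 122 119]
308 [136 137 138 139 142 113 123 105 123 117  90 103 122 121 122 122]
179 [array([0.5817, 0.2508]), array([0.5826, 0.2505]), array([0.5832, 0.2503])]
180 [array([0.5794, 0.2507]), array([0.5803, 0.2504]), array([0.5809, 0.2502])]
181 [array([0.5772, 0.2507]), array([0.5781, 0.2504]), array([0.5786, 0.2502])]
182 [array([0.5749, 0.2507]), array([0.5758, 0.2504]), array([0.5764, 0.2502])]
183 [array([0.5727, 0.2507]), array([0.5735, 0.2504]), array([0.5741, 0.2502])]
184 [array([0.5704, 0.2506]), array([0.5713, 0.2504]), array([0.5718, 0.2502])]
0.2 [0.34, 0.5, 0.34, 0.1, 0.06, 0.01, 0.03, 0.05, 0.06, 0.01, 0.01, 0.01, 0.01, 0.01]
0.3 [None, 0.09, 0.1, 0.11, 0.11, 0.1, 0.06, 0.09, 0.09, 0.04, 0.02, 0.01, 0.05, 0.03]
0.4 [None, None, 0.11, 0.11, 0.1, 0.1, 0.01, 0.1, 0.06, 0.01, 0.01, 0.03, 0.02, 0.04]
0.5 [None, None, 0.1, 0.1, 0.09, 0.25, 0.33, 0.37, 0.36, 0.03, 0.02, 0.02, 0.03, 0.07]
0.6 [0.04, -0.0, 0.1, 0.22, 0.18, 0.25, 0.34, 0.37, 0.36, 0.07, 0.03, 0.05, 0.05, 0.03]
0.7 [0.31, 0.31, 0.1, 0.26, 0.09, 0.01, 0.01, 0.04, 0.01, 0.07, 0.03, 0.05, 0.05, 0.01]
0.8 [0.49, 0.49, None, 0.28, 0.15, 0.01, 0.01, 0.01, 0.01, 0.01, 0.01, 0.07, 0.07, 0.21]
0.9 [0.16, 0.16, 0.49, 0.32, 0.01, 0.01, 0.01, 0.01, 0.01, 0.01, 0.01, 0.07, 0.07, 0.18]
```

Run:
```python
from h import *
S={n:snap(n) for n in('top','side')}
P=np.concatenate([cloud(s).reshape(-1,3) for s in S.values()]); P=P[np.isfinite(P[:,0])&(P[:,2]<.6)]
for x in np.arange(.4,.72,.03): print(round(x,2),[round(float(np.percentile(q,97)),2) if len(q)>3 else None for y in np.arange(-.22,.22,.03) for q in [P[(P[:,0]>x)&(P[:,0]<x+.03)&(P[:,1]>y)&(P[:,1]<y+.03),2]]])
```

```text
0.4 [0.0, 0.0, 0.0, 0.0, 0.01, 0.0, 0.0, 0.07, 0.08, 0.06, 0.0, 0.0, 0.0, 0.0, 0.0]
0.43 [0.1, 0.1, 0.09, 0.0, 0.0, 0.0, 0.0, 0.0, 0.0, 0.05, 0.0, 0.0, 0.0, 0.0, 0.0]
0.46 [0.1, 0.1, 0.09, 0.0, 0.0, 0.0, 0.0, 0.0, 0.01, 0.08, 0.08, 0.04, 0.0, 0.01, 0.0]
0.49 [0.0, 0.0, 0.0, 0.02, 0.16, 0.16, 0.14, 0.08, 0.1, 0.1, 0.04, 0.0, 0.01, 0.01, 0.0]
0.52 [0.0, 0.0, 0.0, 0.24, 0.29, 0.31, 0.3, 0.3, 0.3, 0.29, 0.29, 0.09, 0.0, 0.0, 0.0]
0.55 [0.0, 0.0, 0.0, 0.25, 0.3, 0.31, 0.33, 0.34, 0.36, 0.36, 0.36, 0.36, 0.0, 0.0, 0.01]
0.58 [None, None, None, 0.25, 0.3, 0.31, 0.33, 0.34, 0.37, 0.37, 0.37, 0.36, 0.0, 0.01, 0.03]
0.61 [0.11, None, None, None, None, 0.17, 0.33, 0.34, 0.37, 0.37, 0.37, 0.36, 0.0, 0.01, 0.03]
0.64 [0.01, -0.0, -0.0, -0.0, -0.0, 0.02, 0.12, -0.0, -0.0, 0.0, 0.0, 0.0, 0.0, 0.0, 0.03]
0.67 [0.01, 0.0, 0.01, -0.0, -0.0, -0.0, -0.0, -0.0, 0.0, 0.0, 0.0, 0.0, 0.0, 0.0, 0.03]
0.7 [0.0, 0.0, 0.0, 0.0, 0.0, 0.0, 0.0, 0.0, 0.0, 0.0, 0.0, 0.01, 0.0, 0.0, 0.03]
```

>>> jog_arm(plan=[[[2.0,3.5,0.3,0,0,5,1],[2.0,3.5,0.3,0,0,5,1],[1.5,3.8,0.3,0,0,5,1],[1.5,3.8,0.3,0,0,5,1]]])

```text
t: 0.78
tcp_pos: [0.2855, -0.4394, 0.3149]
eef_rot: [0.0, 0.939, 0.345, 0.0]
ft_force: [1.6, 0.6, -0.1]
opening: 1.0
grip_force: 0.0
```

>>> jog_arm(plan=[[[1.6,2.7,1.5,0,0,0,1],[1.6,2.7,1.5,0,0,0,1],[1.6,2.7,1.5,0,0,0,1],[1.6,2.7,1.5,0,0,0,1],[1.6,2.7,1.5,0,0,0,1],[1.6,2.7,1.5,0,0,0,1],[1.6,2.7,1.5,0,0,0,1],[-0.3,3.6,0,0,0,2,1],[-0.3,3.6,0,0,0,2,1],[-0.3,3.6,0,0,0,2,1],[-0.3,3.6,0,0,0,2,1],[-0.3,3.6,0,0,0,2,1]]])

```text
t: 1.78
tcp_pos: [0.3813, -0.0703, 0.42]
eef_rot: [0.0, 0.906, 0.424, 0.0]
ft_force: [1.2, 0.3, -0.2]
opening: 1.0
grip_force: 0.0
```

>>> jog_arm(plan=[[[0,3.5,0,0,0,0,1],[0,3.5,0,0,0,0,1],[0,3.5,0,0,0,0,1],[0,3.5,0,0,0,2,1],[0,3.5,0,0,0,2,1],[0,3.5,0,0,0,2,1],[0,3.5,0,0,0,5,1],[1.3,3.1,-1.5,0,0,5,1],[1.3,3.1,-1.5,0,0,5,1],[1.3,3.1,-1.5,0,0,5,1],[1.3,3.1,-1.5,0,0,5,1],[1.3,3.1,-1.5,0,0,0,1]]])

```text
t: 2.78
tcp_pos: [0.4474, 0.3294, 0.3438]
eef_rot: [0.0, 0.759, 0.651, -0.0]
ft_force: [-0.8, 0.2, 0.6]
opening: 1.001
grip_force: 0.0
```

>>> jog_arm(plan=[[[1.2,3.2,-1,0,0,0,1],[1.2,3.2,-1,0,0,0,1],[1.2,3.2,-1,0,0,0,1],[0,0.2,-3.8,0,0,0,1],[0,0,-3.8,0,0,0,1],[0,0,-3.8,0,0,0,1],[0,0,-3.8,0,0,0,1],[0,0,-3.2,0,0,0,1],[0,0,0,0,0,0,1]]])

```text
t: 3.53
tcp_pos: [0.4804, 0.4226, 0.1242]
eef_rot: [0.001, 0.76, 0.65, -0.006]
ft_force: [0.3, -0.5, 0.2]
opening: 0.998
grip_force: 0.0
```

Run:
```python
from h import *
o=bot.get_obs(); print(o['tcp_pos'],o['joints'])
b=snap('side'); B=b['image'][:,:,::-1]
cv2.imwrite('pics/s1.png',cv2.resize(B[170:290,230:350],None,fx=4.5,fy=4.5,interpolation=2))
```

```text
[0.4804093  0.42258143 0.12415343] [-0.54374793  0.98166757 -0.47392006  1.61637269  0.62141927  0.71185986
 -1.47784548]
```

View pics/s1.png

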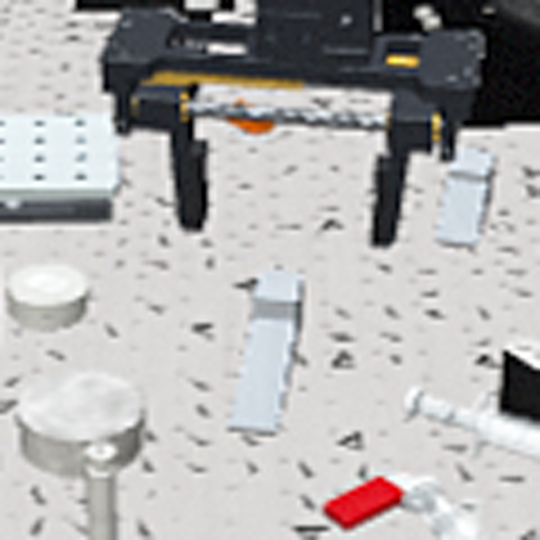

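The open fingers (at about (190,200) and (385,210) in the crop) straddle the long wedge's block at (277,290). The path down is clear.

>>> jog_arm(plan=[[[0.3,0.5,-2,0,0,0,1],[0,0,-2.5,0,0,0,1],[0,0,-1.1,0,0,0,1],[0,0,0,0,0,0,1],[0,0,0,0,0,0,1]]])

```text
t: 4.0
tcp_pos: [0.4863, 0.4315, 0.0762]
eef_rot: [-0.0, 0.76, 0.65, 0.001]
ft_force: [0.2, -0.1, -0.5]
opening: 1.004
grip_force: 0.0
```

>>> jog_arm(plan=[[[-0.3,-0.4,-0.5,0,0,0,1],[0,0,-0.4,0,0,0,1],[0,0,0,0,0,0,1],[0,0,0,0,0,0,1]]])

```text
t: 4.33
tcp_pos: [0.4829, 0.427, 0.0662]
eef_rot: [0.0, 0.76, 0.65, 0.0]
ft_force: [-1.0, -0.4, 1.0]
opening: 1.002
grip_force: 0.0
```

>>> jog_arm(plan=[[[0,0,0,0,0,0,-1],[0,0,0,0,0,0,-1],[0,0,0,0,0,0,-1],[0,0,0,0,0,0,-1],[0,0,0,0,0,0,-1],[0,0,0,0,0,0,-1],[0,0,0,0,0,0,-1],[0,0,0,0,0,0,-1]]])

```text
t: 5.0
tcp_pos: [0.4828, 0.4271, 0.0657]
eef_rot: [0.0, 0.76, 0.65, 0.0]
ft_force: [-0.6, -0.1, -1.2]
opening: 0.415
grip_force: 0.0
```

>>> jog_arm(plan=[[[0,0,0,0,0,0,-1],[0,0,0,0,0,0,-1],[0,0,0,0,0,0,-1],[0,0,0,0,0,0,-1],[0,0,0,0,0,0,-1],[0,0,0,0,0,0,-1]]])

```text
t: 5.5
tcp_pos: [0.4829, 0.427, 0.0657]
eef_rot: [0.0, 0.76, 0.65, 0.0]
ft_force: [-0.1, -0.2, -0.9]
opening: 0.269
grip_force: 30.0
```

>>> jog_arm(plan=[[[0,0,4,0,0,0,-1],[-0.2,-1.7,0,0,0,-7,-1],[-0.2,-1.7,0,0,0,-7,-1],[-0.2,-1.7,0,0,0,-7,-1],[-0.2,-1.7,0,0,0,-7,-1],[-0.2,-1.7,0,0,0,-7,-1],[-0.2,-1.7,0,0,0,-7,-1],[-0.2,-1.7,0,0,0,-7,-1],[-0.2,-1.7,0,0,0,-7,-1],[-0.2,-1.7,0,0,0,-7,-1],[-0.1,-1.7,0,0,0,-7,-1],[0,-1.6,0,0,0,-7,-1]]])

```text
t: 6.5
tcp_pos: [0.4631, 0.2403, 0.1057]
eef_rot: [0.0, 0.999, 0.033, -0.0]
ft_force: [-0.1, -0.1, -2.2]
opening: 0.266
grip_force: 30.0
```

>>> jog_arm(plan=[[[0,0,0,0,0,0,-1],[0,0,0,0,0,0,-1],[0,0,0,0,0,0,-1]]])

```text
t: 6.75
tcp_pos: [0.4639, 0.2426, 0.1057]
eef_rot: [-0.001, 0.999, 0.038, 0.0]
ft_force: [-0.2, 0.5, -1.8]
opening: 0.268
grip_force: 30.0
```

Run:
```python
from h import *
a=snap('top');b=snap('side')
q=bot.get_obs(); print(q['tcp_pos'],q['eef_rot'],'yaw',np.degrees(2*np.arctan2(q['eef_rot'][2],q['eef_rot'][1])))
B=b['image'][:,:,::-1];A=a['image'][:,:,::-1]
im=np.zeros((600,800,3),np.uint8); im[:,:400]=cv2.resize(A[110:260,245:345],(400,600),interpolation=2)
im[:400,400:]=cv2.resize(B[170:250,180:260],(400,400),interpolation=2)
cv2.imwrite('pics/pre.png',im)
```

```text
[0.46380011 0.2427735  0.10574191] [-9.17107607e-04  9.99299860e-01  3.74019872e-02  1.99040568e-04] yaw 4.286953820627976
```

View pics/pre.png

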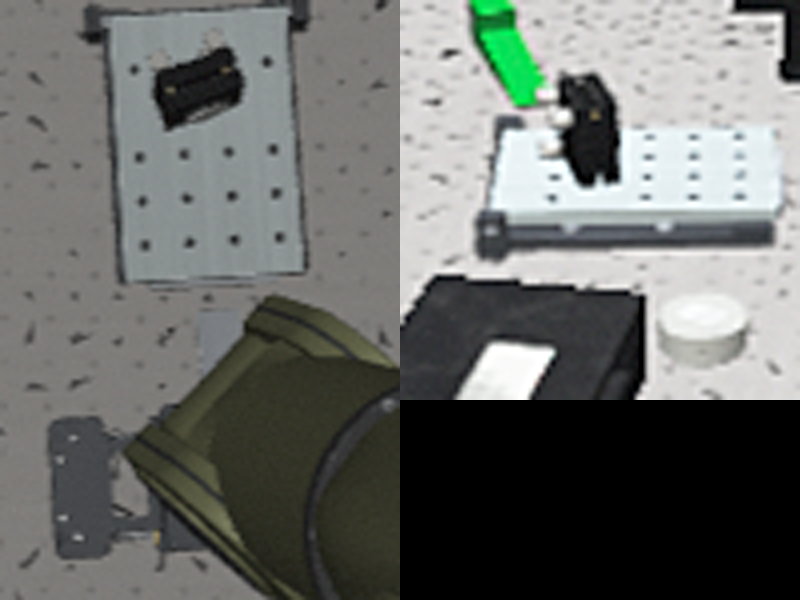

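The top half shows the wedge tip at crop (222,310), centred on the bar (crop columns 130–300, row 283). I'll check the arm's clearance from the tall apparatus before pushing in.

Run:
```python
from h import *
a=snap('top');b=snap('side')
im=np.hstack([a['image'][80:300,200:540],b['image'][0:220,180:520]])[:,:,::-1]
cv2.imwrite('pics/clear.png',cv2.resize(im,(800,260),interpolation=2))
W=cloud(a);I=a['image'].astype(int)
ol=(I[...,1]-I[...,2]>15)&(W[...,2]>.15)
w=W[ol]; print(len(w),w.min(0),w.max(0))
for y in np.arange(0,.3,.03):
    q=w[(w[:,1]>y)&(w[:,1]<y+.03)]
    if len(q): print(round(y,2),q.min(0).round(3),q.max(0).round(3))
```

```text
18268 [0.24737934 0.07972474 0.37578818] [0.51995626 0.29781745 0.75548485]
0.06 [0.247 0.08  0.593] [0.267 0.089 0.609]
0.09 [0.252 0.09  0.609] [0.321 0.12  0.66 ]
0.12 [0.26  0.12  0.638] [0.399 0.15  0.744]
0.15 [0.252 0.15  0.6  ] [0.444 0.18  0.75 ]
0.18 [0.274 0.18  0.449] [0.488 0.21  0.75 ]
0.21 [0.328 0.21  0.413] [0.511 0.24  0.755]
0.24 [0.373 0.24  0.376] [0.52  0.27  0.752]
0.27 [0.431 0.27  0.377] [0.488 0.298 0.446]
```

View pics/clear.png

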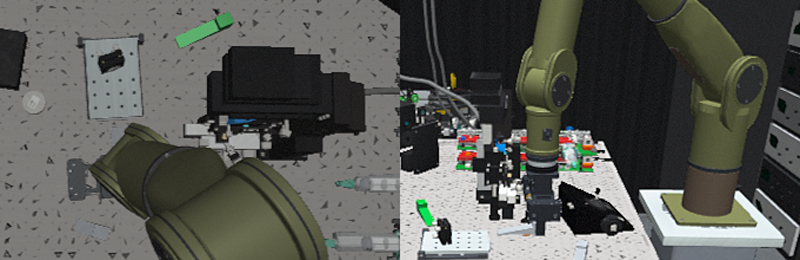

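Run:
```python
from h import *
a=snap('top');b=snap('side')
for s in(a,b):
    w=cloud(s).reshape(-1,3); w=w[(w[:,2]>.05)&(w[:,2]<.5)&(w[:,0]>.535)&(w[:,0]<.64)&(w[:,1]<.22)&(w[:,1]>.05)]
    print(len(w), np.sort(w[:,1])[-12:].round(3))
```

```text
3966 [0.129 0.129 0.129 0.129 0.129 0.129 0.129 0.129 0.129 0.129 0.13  0.13 ]
1912 [0.135 0.135 0.135 0.136 0.136 0.136 0.136 0.136 0.136 0.136 0.138 0.138]
```

>>> jog_arm(plan=[[[0,-0.1,-2,0,0,0,-1],[0,0,-1.5,0,0,0,-1],[0,0,-0.4,0,0,0,-1],[0,0,0,0,0,0,-1],[0,0,0,0,0,0,-1],[0,0,0,0,0,0,-1]]])

```text
t: 7.55
tcp_pos: [0.464, 0.2403, 0.067]
eef_rot: [-0.0, 0.999, 0.036, 0.0]
ft_force: [-0.3, -0.5, -3.3]
opening: 0.269
grip_force: 30.0
```

>>> jog_arm(plan=[[[0,0.1,-0.1,0,0,0,-1],[0,0,0,0,0,0,-1],[0,0,0,0,0,0,-1]]])

```text
t: 7.8
tcp_pos: [0.4639, 0.2412, 0.0659]
eef_rot: [-0.0, 0.999, 0.036, 0.0]
ft_force: [-0.0, -0.4, -1.6]
opening: 0.273
grip_force: 30.0
```

>>> jog_arm(plan=[[[0,0,-0.1,0,0,0,-1],[0,0,0,0,0,0,-1],[0,0,0,0,0,0,-1]]])

```text
t: 8.05
tcp_pos: [0.4639, 0.2412, 0.0656]
eef_rot: [-0.0, 0.999, 0.036, 0.0]
ft_force: [-1.4, -0.5, 7.0]
opening: 0.269
grip_force: 30.0
```

>>> jog_arm(plan=[[[0.8,0.06,0,0,0,0,-1],[1.0,0.07,0,0,0,0,-1],[1.0,0.07,0,0,0,0,-1],[1.0,0.07,0,0,0,0,-1],[0.5,0.04,0,0,0,0,-1],[0,0,0,0,0,0,-1],[0,0,0,0,0,0,-1],[0,0,0,0,0,0,-1]]])

```text
t: 8.72
tcp_pos: [0.5064, 0.244, 0.0656]
eef_rot: [0.0, 0.999, 0.036, -0.0]
ft_force: [-1.9, -0.3, 6.5]
opening: 0.272
grip_force: 30.0
```

Run:
```python
from h import *
q=bot.get_obs(); print(q['tcp_pos'],q['ft_force'],'yaw',np.degrees(2*np.arctan2(q['eef_rot'][2],q['eef_rot'][1])))
a=snap('top');b=snap('side')
np.save('ref_side.npy',b['image']); np.save('ref_top.npy',a['image'])
B=b['image'][:,:,::-1];A=a['image'][:,:,::-1]
im=np.zeros((480,800,3),np.uint8); im[:,:320]=cv2.resize(A[110:230,260:340],(320,480),interpolation=2)
im[:,320:]=cv2.resize(B[165:245,185:265],(480,480),interpolation=2)
cv2.imwrite('pics/ins0.png',im)
```

```text
[0.50641063 0.24403587 0.06561528] [-1.88029873 -0.27001546  6.50337253] yaw 4.10523329719627
```

View pics/ins0.png

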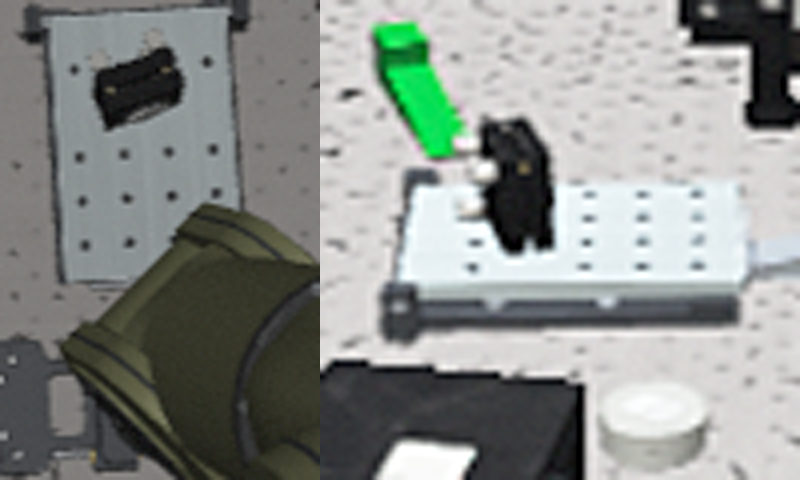

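The side view shows the wedge running in under the platform's front edge at (760,255). I'll creep in and watch the force.

>>> jog_arm(plan=[[[0.4,0.03,0,0,0,0,-1],[0,0,0,0,0,0,-1],[0,0,0,0,0,0,-1]]])

```text
t: 9.07
tcp_pos: [0.5086, 0.2442, 0.0656]
eef_rot: [0.001, 0.999, 0.036, -0.002]
ft_force: [-6.6, -0.5, 10.0]
opening: 0.272
grip_force: 30.0
```

>>> jog_arm(plan=[[[0.3,0.02,0,0,0,0,-1],[0,0,0,0,0,0,-1],[0,0,0,0,0,0,-1]]])

```text
t: 9.32
tcp_pos: [0.5112, 0.2444, 0.0656]
eef_rot: [0.001, 0.999, 0.036, -0.002]
ft_force: [-6.5, -1.8, 10.8]
opening: 0.27
grip_force: 30.0
```

>>> jog_arm(plan=[[[0.3,0.02,0,0,0,0,-1],[0,0,0,0,0,0,-1],[0,0,0,0,0,0,-1]]])

```text
t: 9.57
tcp_pos: [0.5143, 0.2447, 0.0656]
eef_rot: [0.001, 0.999, 0.036, -0.002]
ft_force: [-6.6, -1.7, 10.7]
opening: 0.27
grip_force: 30.0
```

>>> jog_arm(plan=[[[0.4,0.03,0,0,0,0,-1],[0,0,0,0,0,0,-1],[0,0,0,0,0,0,-1]]])

```text
t: 9.82
tcp_pos: [0.5165, 0.2448, 0.0656]
eef_rot: [0.001, 0.999, 0.037, -0.004]
ft_force: [-9.9, -0.5, 14.2]
opening: 0.269
grip_force: 30.0
```

```bash
cat > lift.py <<'E'
from h import *
def g(i): return cv2.cvtColor(i,cv2.COLOR_RGB2GRAY).astype(np.float32)
r=g(np.load('ref_side.npy')); acc={}
R=dict(front=(196,216,292-7,0)) 
P=dict(front=(278,306,188,226),)
# patches (u0,u1,v0,v1) in side image
P=dict(front=(283,312,190,222),mid=(270,290,190,222)) if 0 else dict(front=(237,258,192,222),mid=(226,248,192,222),back=(198,212,205,222),base=(198,256,214,224))
D={k:[] for k in P}
for _ in range(3):
    c=g(snap('side')['image'])
    for k,(u0,u1,v0,v1) in P.items():
        D[k].append(cv2.phaseCorrelate(r[v0:v1,u0:u1],c[v0:v1,u0:u1],cv2.createHanningWindow((u1-u0,v1-v0),5))[0])
for k in D: print(k,np.round(np.mean(D[k],0),2))
# front plate corner: top/bottom edge of the light plate near edge column by column, against ref
def prof(i,us): return [float(np.interp(0,[0],[0])) for u in us]
# depth of plate front from side view
s=snap('side'); W=cloud(s); m=np.zeros(W.shape[:2],bool); m[194:214,190:262]=1
w=W[m&np.isfinite(W[...,0])&(W[...,2]>.015)&(W[...,2]<.04)]
c=np.array([.9974,.0724]); x=(w[:,:2]-[.579,.2497])@c
k=(x>0)&(x<.15); A=np.c_[x[k],np.ones(k.sum())]; 
for _ in range(3):
    z=w[k,2]; p=np.linalg.lstsq(A,z,rcond=None)[0]; 
    k2=abs(A@p-z)<.005; p=np.linalg.lstsq(A[k2],z[k2],rcond=None)[0]
print('plate z at bar %.4f, at pin %.4f'%(p[1],p[1]+.15*p[0]),k.sum())
q=bot.get_obs(); print(q['tcp_pos'],q['ft_force'])
E
python3 lift.py
python3 - <<'E'
import numpy as np,cv2,sys
sys.path.insert(0,'.')
from h import *
c=snap('side')['image']; r=np.load('ref_side.npy')
im=np.hstack([cv2.resize(x[175:225,190:265][:,:,::-1],(400,267),interpolation=2) for x in(r,c)]); cv2.imwrite('pics/cmp1.png',im)
E
```

```text
front [ 0.   -0.03]
mid [-0.   -0.05]
back [0.58 0.  ]
base [0.11 0.08]
plate z at bar 0.0199, at pin 0.0207 905
[0.51646114 0.24482821 0.0655671 ] [-9.54916524 -0.79856529 14.35758309]
```

View pics/cmp1.png

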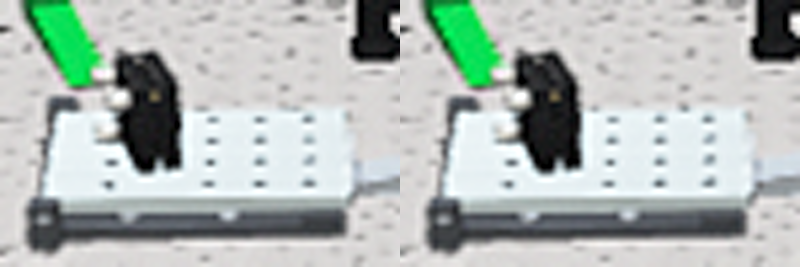

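No visible lift yet: the two crops match. I'll keep pushing.

>>> jog_arm(plan=[[[0.3,0.02,0,0,0,0,-1],[0.3,0.02,0,0,0,0,-1],[0,0,0,0,0,0,-1],[0,0,0,0,0,0,-1]]])

```text
t: 10.4
tcp_pos: [0.5196, 0.245, 0.0655]
eef_rot: [0.002, 0.999, 0.037, -0.007]
ft_force: [-15.8, -1.3, 18.4]
opening: 0.267
grip_force: 30.0
```

```bash
python3 lift.py
```

```text
front [0.09 0.  ]
mid [-0.11  0.02]
back [0.54 0.09]
base [0.04 0.08]
plate z at bar 0.0205, at pin 0.0207 916
[0.51960583 0.2450328  0.06547489] [-14.89471144  -0.72549764  18.75128039]
```

The downward press is growing and adding table friction, so I'll ease it off before pushing further.

>>> jog_arm(plan=[[[0,0,0.1,0,0,0,-1],[0,0,0,0,0,0,-1],[0,0,0,0,0,0,-1]]])

```text
t: 10.85
tcp_pos: [0.5237, 0.2452, 0.0655]
eef_rot: [0.001, 0.999, 0.036, -0.003]
ft_force: [-7.4, -0.4, 3.5]
opening: 0.273
grip_force: 30.0
```

>>> jog_arm(plan=[[[0.1,0,0.05,0,0,0,-1],[0,0,0,0,0,0,-1],[0,0,0,0,0,0,-1]]])

```text
t: 11.1
tcp_pos: [0.527, 0.2452, 0.0656]
eef_rot: [0.0, 0.999, 0.036, -0.001]
ft_force: [-1.6, -0.5, -5.7]
opening: 0.273
grip_force: 30.0
```

```bash
python3 lift.py; python3 -c "
from h import *
q=bot.get_obs();from scipy.spatial.transform import Rotation as R
w=q['eef_rot'];M=R.from_quat(np.r_[w[1:],w[0]]).as_matrix();print(M.round(4),q['moment'])"
```

```text
front [ 0.06 -0.97]
mid [-0.08  0.1 ]
back [0.48 0.24]
base [0.03 0.02]
plate z at bar 0.0225, at pin 0.0208 939
[0.52764526 0.24523511 0.06591591] [-2.40781289  0.0844482  -4.99800902]
[[ 9.975e-01  7.120e-02 -6.000e-04]
 [ 7.120e-02 -9.975e-01 -7.000e-04]
 [-7.000e-04  6.000e-04 -1.000e+00]] [-0.07397902  0.72202486 -0.02920637]
```

>>> jog_arm(plan=[[[0.3,0.02,-0.04,0,0,0,-1],[0.3,0.02,0,0,0,0,-1],[0,0,0,0,0,0,-1],[0,0,0,0,0,0,-1],[0,0,0,0,0,0,-1]]])

```text
t: 11.72
tcp_pos: [0.5348, 0.2459, 0.066]
eef_rot: [-0.0, 0.999, 0.036, 0.001]
ft_force: [-0.4, 0.1, -4.3]
opening: 0.268
grip_force: 30.0
```

```bash
python3 lift.py;python3 lift.py|grep plate
```

```text
front [-0.31 -1.12]
mid [0.05 0.08]
back [0.47 0.38]
base [-0.03  0.08]
plate z at bar 0.0245, at pin 0.0208 943
[0.53477136 0.24594422 0.06610946] [ 0.79176611  0.04430971 -4.76043965]
plate z at bar 0.0244, at pin 0.0208 945
```

>>> jog_arm(plan=[[[0,0,-0.08,0,0,0,-1],[0,0,0,0,0,0,-1],[0,0,0,0,0,0,-1],[0,0,0,0,0,0,-1],[0,0,0,0,0,0,-1]]])

```text
t: 12.53
tcp_pos: [0.5343, 0.2461, 0.0655]
eef_rot: [-0.0, 0.999, 0.036, 0.001]
ft_force: [0.5, -1.2, 3.0]
opening: 0.27
grip_force: 30.0
```

```bash
python3 lift.py; python3 lift.py|grep plate
python3 - <<'E'
from h import *
a=snap('top')
c=snap('side')['image']; r=np.load('ref_side.npy')
im=np.hstack([cv2.resize(x[175:225,190:265][:,:,::-1],(400,267),interpolation=2) for x in(r,c)])
im=np.vstack([im,cv2.resize(a['image'][110:205,230:420,::-1],(640,320),interpolation=2)[:, :].copy() if 0 else np.pad(cv2.resize(a['image'][110:205,230:420,::-1],(640,320),interpolation=2),((0,0),(0,160),(0,0)))])
cv2.imwrite('pics/cmp2.png',im)
E
```

```text
front [-0.25 -0.74]
mid [0.11 0.01]
back [0.43 0.39]
base [-0.01  0.05]
plate z at bar 0.0238, at pin 0.0206 949
[0.53428448 0.2461072  0.06552103] [ 0.95071641 -1.75866124  5.11531041]
plate z at bar 0.0236, at pin 0.0208 949
```

View pics/cmp2.png

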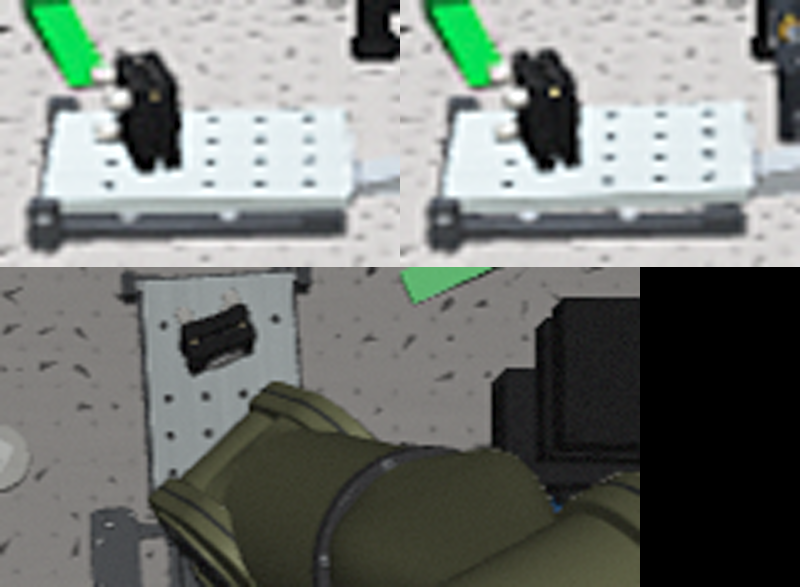

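The right-hand crop shows the plate's front edge raised with the back still down. Depth and geometry both put the lift at about 3.7–4 mm. The wedge is flat on the table with light forces, so I'm handing in.

```bash
python3 -c "
from station import ticket
print(ticket.close_job())"
```

```text
the job is handed in; nothing more can be done
None
```

The job is handed in: the long wedge is pushed in under the middle of the lift bar, flat on the table and still gripped, with the platform front raised about 4 mm (measured 3.7–4 mm).

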